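# Put the lens tube set away in its divided tote

## Task

Clear the bench of the lens tubes: stand each of the four open black tubes upright on the floor of the tote compartment that matches its size, the largest tube in the largest pocket and so on down to the slimmest in the smallest. The post holder with the thumbscrew and the solid plug with the steel stud look similar but are not part of the set: leave them standing where they are.

Things in the scene. Friction and masses are not known exactly. Their poses are not given: they have to be found in the camera images.
- tube_xl_center (a point): largest lens tube: plain black open tube standing upright, 54 mm outside diameter, 38 mm high, you look down into its bore from above; the point is its centre, half-way up, z along its axis. Loose, under 100 g.
- tube_l_center (a point): second largest lens tube: plain black open tube standing upright, 42 mm outside diameter, 34 mm high, you look down into its bore from above; the point is its centre, half-way up, z along its axis. Loose, under 100 g.
- tube_m_center (a point): second smallest lens tube: plain black open tube standing upright, 31 mm outside diameter, 29 mm high, you look down into its bore from above (dark inside, closed by a disc 15 mm below the rim); the point is its centre, half-way up, z along its axis. Loose, under 100 g.
- tube_s_center (a point): slimmest lens tube: plain black open tube standing upright, 20 mm outside diameter, 32 mm high, you look down into its bore from above; the point is its centre, half-way up, z along its axis. Loose, under 100 g.
- holder_center (a point): look-alike, not part of the set: black post holder, a narrower-bored barrel 30 mm in diameter and 50 mm high with a pale brass thumbscrew sticking out of its side near the top (35 x 44 mm overall); the point is the centre of the barrel, half-way up. Loose; stays where it stands.
- plug_center (a point): look-alike, not part of the set: solid black plug 42 mm in diameter, 34 mm high, with a closed flat top from which a steel stud (8 mm thick, 14 mm high) stands up; the point is the centre of the black body, half-way up. Loose; stays where it stands.
- insert_xl: compartment of the divided tote with the largest pocket: white block 90 x 90 mm, 14 mm high, with a square pocket 72 x 72 mm, 10 mm deep, in its middle. Origin: centre of its underside, 5 mm above the bench (pocket floor 4 mm, rim 14 mm above the origin); x, y along its sides. Fixed. The four blocks form a 2 x 2 square, 92 mm apart, in a low grey tray; which sits where varies.
- insert_l: compartment of the divided tote with the second largest pocket: white block 90 x 90 mm, 14 mm high, with a square pocket 60 x 60 mm, 10 mm deep, in its middle. Origin: centre of its underside, 5 mm above the bench (pocket floor 4 mm, rim 14 mm above the origin); x, y along its sides. Fixed. The four blocks form a 2 x 2 square, 92 mm apart, in a low grey tray; which sits where varies.
- insert_m: compartment of the divided tote with the second smallest pocket: white block 90 x 90 mm, 14 mm high, with a square pocket 49 x 49 mm, 10 mm deep, in its middle. Origin: centre of its underside, 5 mm above the bench (pocket floor 4 mm, rim 14 mm above the origin); x, y along its sides. Fixed. The four blocks form a 2 x 2 square, 92 mm apart, in a low grey tray; which sits where varies.
- insert_s: compartment of the divided tote with the smallest pocket: white block 90 x 90 mm, 14 mm high, with a square pocket 38 x 38 mm, 10 mm deep, in its middle. Origin: centre of its underside, 5 mm above the bench (pocket floor 4 mm, rim 14 mm above the origin); x, y along its sides. Fixed. The four blocks form a 2 x 2 square, 92 mm apart, in a low grey tray; which sits where varies.

How it is judged:
By the outcome, as a careful person would: the job done as asked, in the order asked, and still so for the second after the job is handed in, with the robot touching nothing.
It also fails if it takes over 102 s, if anything falls off the work surface, if the arm or the gripper's body presses on something with over 40 N, if the wrist force passes 120 N, or if a joint passes its speed limit or range.

## Robot

A 6-joint arm with a two-finger parallel gripper is mounted at the origin on a cart in front of the work surface, level with it; the furniture and walls round the work are solid. World frame = base frame: x ahead of the robot, y to its left, z up, the work surface at z = 0. Lengths are in m, angles in degrees, forces in N, time in s.
With the tool pointing down it reaches from about 0.4 to 0.825 m from the base axis. Payload 7 kg.
Tool frame: the origin (TCP) lies at the very end of the fingers, on their centre line; the grasp point (between the pads) lies 19 mm behind it; z points along the fingers, y is the line along which they close (so a half turn about z gives the same grasp; the last joint's range is limited). The gripper opens to 88 mm and grips with 3 to 60 N. Pads are 19 mm wide; open, the fingers measure 130 mm over their backs; the gripper's body (78 mm by 193 mm) begins 47 mm behind the grasp point.
Start: joints at [83.6, 20.546, 0.682, 0, -70.136, -16.507], TCP at [0.263, 0.622, 0.227] pointing down, gripper open.
Joint ranges: [-176.03, 176.03], [-82.01, 121.73], [-58.28, 71.71], [-173.87, 95.51], [-174.79, -0.11], [-173.66, 173.66]. Speed limits (degrees/s): [136.94, 136.94, 172.46, 180, 180, 180].

## Interface

Orientations are given as [roll, pitch, yaw] about the fixed x, y, z axes, in that order (R = Rz(yaw) Ry(pitch) Rx(roll)).
In Python, from plant import r gives the robot as it stands. The module is installed in compiled form; this text tells all that it offers.
- The arm moves only by the tool jog_arm, never from a script. Its arguments are lists of equal length, an entry for each row: "travel": the shift along the tool's x, y, z each as a share of 50 cm, from -1 to 1, a list of three; "dr": the turn, a rotation vector about the tool's x, y, z each as a share of 360 degrees, from -1 to 1, a list of three; "claw": the opening, from 0 (shut) to 1 (fully open). A call has exactly 10 rows; each row is the pose to reach, as a shift and turn from the pose commanded when the call began, along the tool's axes at that moment, turning the shorter way round; what a row does not reach only later rows make up. A row lasts 1/8 s, in which the tool goes at most 62.5 mm and 10.7 degrees, less where a joint would pass 70% of its speed; a pose out of reach is approached as far as the arm can. A call with a number of a shift or a turn outside -1 to 1 is refused whole. A call with a gripper value outside its range is refused whole. The fingers move at their own pace and stop on an object; "newtons" is the grip in N (left out, the last holds). Time passes only in rows, so rows that repeat a pose let the fingers close, or fill a call up. It gives the time, the measured TCP pose, the force, the opening and the grip force at its end, in the units of the state.
- r.get_state(): the state, without advancing time (a new reading comes with each control period).
- r.capture(name): name is "scene" or "top" or "wrist"; returns a dict with "pixels" (400x640x3 uint8, red, green, blue), "range_z" (400x640 float32, m along the optical axis (not along the pixel's ray), 0 where there is no reading), "fx", "fy", "cx", "cy" (pixels), "position" and "attitude" of the camera in the world; the wrist camera has in their place "hand_eye" (4x4, takes a point from camera to tool coordinates, whose origin is the TCP and whose axes are the flange's). Camera axes: x right, y up, looking along -z (the intrinsics and any distortion apply to the point x, -y, -z); pixel columns grow to the right and rows downward; lengths in m; the calibration is good to about 2 mm. A picture is of the moment at which its call begins: read the wrist's pose just before it.
- r.close_job(): hands the job in; it is judged then, once.
Trained networks look in the newest picture that a camera, given by its name, has taken for a name from the list of things; names that differ only in an ending like _2 or _b are one class to them, and where a whole thing is asked for, a point or a joint stands for the part that bears it (a point fixed in the world has none). Each returns a list of dicts, best first, with "conf" (0 to 1); they miss things now and then, are a little off and sometimes report something else, mostly with a low value. They report only what shows in the picture. A call takes as long as a camera call.
- r.boxes_of(name, camera): "extent" ([left, top, right, bottom] in pixels, round what is visible of it).
- r.regions_of(name, camera): "pixels" (400x640 bool, what is visible of it) and "extent" ([left, top, right, bottom] in pixels, round what is visible of it).
- r.tip_of(name, camera): "at" ([column, row] in pixels: a listed point, or the origin of a listed thing).
The state is a dict: "time_s": time; "joints": joint angles; "qd": joint speeds; "joint_torque": joint torques, N m; "tcp_pos": TCP position; "eef_rot": TCP orientation; "contact_force": force on the tool from outside, world axes, zero at the start; "moment": the same for the moment, N m; "gripper_width": finger opening in m; "gripper_force": force on a finger pad.
Only numpy, scipy, OpenCV 4.12 (cv2) and the standard library are available. Lean on these libraries where they do the work, as an engineer would, in place of code of your own. Each camera call takes 0.05 s, during which the arm holds its last target. There are 200 camera calls.

## Working session

There is one attempt and no reset: what is moved stays moved. The work goes in short steps, Python scripts to look and compute and a tool call to move; the robot and the scene stay as the last step left them, time stands still between calls to the robot, and variables do not carry over. Pictures are saved under pics/ and viewed, at most 14 in all, crops included, and the job is handed in when it is done.

Besides the shell and the picture viewer there is one more tool, called after "Request:" by a JSON object that holds its "op" and its "data", one argument or row to a line. jog_arm: Moves the arm, as the interface text tells. Its arguments: {"type":"object","properties":{"travel":{"type":"array"},"dr":{"type":"array"},"claw":{"type":"array"},"newtons":{"type":"number"}},"required":["travel","dr","claw"]}

```bash
mkdir -p pics; cat > h.py <<'E'
import numpy as np, cv2
from scipy.spatial.transform import Rotation as R
from plant import r
def save(c,n): cv2.imwrite('pics/'+n,cv2.cvtColor(c['pixels'],cv2.COLOR_RGB2BGR))
def cloud(c):
    d=c['range_z']; v,u=np.mgrid[:400,:640]
    p=np.stack([(u-c['cx'])/c['fx']*d,-(v-c['cy'])/c['fy']*d,-d],-1)
    if 'hand_eye' in c:
        T=np.array(c['hand_eye']);p=p@T[:3,:3].T+T[:3,3]
        s=r.get_state();return p@R.from_euler('xyz',s['eef_rot'],degrees=True).as_matrix().T+np.array(s['tcp_pos'])
    a=np.array(c['attitude'])
    M=a if a.shape==(3,3) else R.from_euler('xyz',a,degrees=True).as_matrix()
    return p@M.T+np.array(c['position'])
E
python3 - <<'E'
from h import *
s=r.get_state();print(s['tcp_pos'],s['eef_rot'],s['gripper_width'],s['time_s'])
names=['tube_xl_center','tube_l_center','tube_m_center','tube_s_center','holder_center','plug_center','insert_xl','insert_l','insert_m','insert_s']
for cam in ['top','scene']:
    c=r.capture(cam);save(c,cam+'.png');print(cam,{k:c[k] for k in c if k not in('pixels','range_z')})
    P=cloud(c)
    for n in names:
        for q in r.regions_of(n,cam)[:2]:
            m=q['pixels']&(c['range_z']>0);pp=P[m];print(n,round(q['conf'],2),np.round(q['extent']),pp.shape[0],np.median(pp,0).round(3),np.percentile(pp,2,0).round(3),np.percentile(pp,98,0).round(3))
E
```

```text
[0.26258761 0.6212997  0.22564178] [ 1.79907262e+02 -7.06865393e-03 -2.29153696e+01] 0.08772367990063198 0.0
top {'fx': 363.58340127786033, 'fy': 363.58340127786033, 'cx': 324.66778372056547, 'cy': 207.41916730612215, 'position': array([ 0.44044584, -0.00397562,  1.07110495]), 'attitude': array([  4.06241546,   0.98628074, -88.33811654])}
tube_xl_center 0.63 [328. 225. 345. 244.] 116 [ 0.445 -0.016  0.033] [ 0.418 -0.044 -0.003] [0.47  0.002 0.041]
tube_l_center 0.58 [367. 225. 386. 240.] 110 [ 0.453 -0.141  0.026] [ 0.431 -0.157 -0.002] [ 0.471 -0.119  0.037]
tube_m_center 0.51 [422. 183. 432. 196.] 105 [ 0.577 -0.284  0.016] [ 0.562 -0.297  0.009] [ 0.59  -0.269  0.031]
tube_s_center 0.58 [432. 232. 442. 243.] 55 [ 0.438 -0.301  0.026] [ 0.43  -0.311 -0.   ] [ 0.447 -0.294  0.034]
holder_center 0.57 [321. 171. 331. 186.] 123 [0.599 0.009 0.047] [ 0.577 -0.003 -0.002] [0.616 0.023 0.053]
plug_center 0.66 [381. 181. 394. 193.] 184 [ 0.58  -0.164  0.034] [ 0.563 -0.185  0.008] [ 0.6   -0.146  0.046]
insert_l 0.84 [235. 158. 270. 193.] 947 [0.6   0.234 0.018] [0.556 0.188 0.007] [0.644
[... 1630 characters left out ...]
insert_xl 0.92 [270. 173. 306. 202.] 728 [0.496 0.154 0.009] [0.449 0.105 0.004] [0.539 0.195 0.018]
insert_l 0.92 [257. 157. 290. 181.] 616 [0.504 0.246 0.016] [0.46  0.199 0.004] [0.549 0.29  0.019]
insert_l 0.81 [278. 144. 318. 171.] 550 [0.602 0.238 0.015] [0.553 0.188 0.001] [0.645 0.278 0.019]
insert_m 0.92 [257. 157. 290. 181.] 616 [0.504 0.246 0.016] [0.46  0.199 0.004] [0.549 0.29  0.019]
insert_m 0.81 [278. 144. 318. 171.] 550 [0.602 0.238 0.015] [0.553 0.188 0.001] [0.645 0.278 0.019]
insert_s 0.92 [257. 157. 290. 181.] 616 [0.504 0.246 0.016] [0.46  0.199 0.004] [0.549 0.29  0.019]
insert_s 0.81 [278. 144. 318. 171.] 550 [0.602 0.238 0.015] [0.553 0.188 0.001] [0.645 0.278 0.019]
```

```bash
python3 - <<'E'
import cv2
a=cv2.imread('pics/top.png')[140:270,220:460];cv2.imwrite('pics/a.png',cv2.resize(a,None,fx=3.3,fy=3.3,interpolation=cv2.INTER_CUBIC))
E
```

```text
(no output)
```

View pics/a.png

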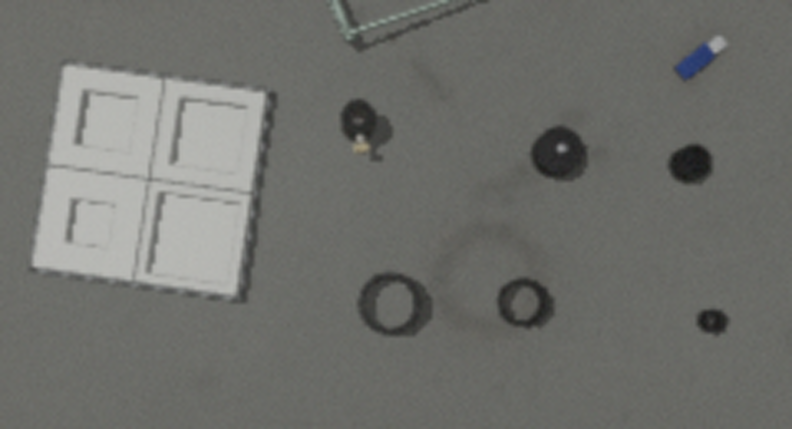

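View pics/scene.png

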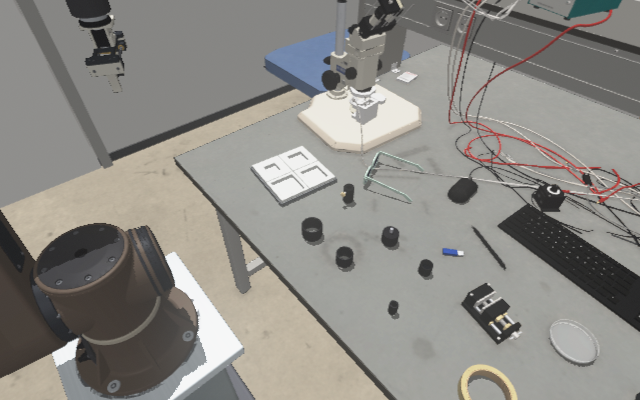

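Top view (enlarged): the tote is on the left. Its lower right pocket is the largest, upper right second, upper left third and lower left smallest. The black open tubes, the plug with its stud and the holder with its brass screw are all identifiable. In the scene view the microscope stands behind the tote at about (360,100). Next I refine the centres and check the tall obstacles.

```bash
python3 - <<'E'
from h import *
ct=r.capture('top');P=cloud(ct);cs=r.capture('scene');Q=cloud(cs)
A={'xl':(.445,-.02,.038,.054),'l':(.45,-.139,.034,.042),'m':(.574,-.284,.029,.031),'s':(.438,-.302,.032,.02),'hold':(.597,.006,.05,.03),'plug':(.577,-.168,.034,.042)}
for n,(x,y,h,d) in A.items():
  for nm,X,c in(('top',P,ct),('scene',Q,cs)):
    near=np.hypot(X[...,0]-x,X[...,1]-y)<d/2+.015
    dark=(c['pixels'].max(-1)<60)
    m=near&(c['range_z']>0)&(X[...,2]>h-.007)&(X[...,2]<h+.008)
    pts=X[m][:,:2].astype(np.float32)
    if len(pts)<4: print(n,nm,len(pts));continue
    (cx,cy),rad=cv2.minEnclosingCircle(pts);print(n,nm,len(pts),round(cx,4),round(cy,4),'D',round(2*rad,4),'zmax',round(float(np.percentile(X[m][:,2],90)),4))
for nm,X,c in(('top',P,ct),('scene',Q,cs)):
  m=(c['range_z']>0)&(X[...,2]>.011)&(X[...,2]<.027)&(X[...,0]>.42)&(X[...,0]<.67)&(X[...,1]>.07)&(X[...,1]<.31)
  k=cv2.connectedComponentsWithStats(m.astype(np.uint8));i=1+np.argmax(k[2][1:,4]);m=k[1]==i
  print('tote',nm,cv2.minAreaRect((X[m][:,:2]*1000).astype(np.float32)),np.median(X[m][:,2]))
X=np.concatenate([P[ct['range_z']>0],Q[cs['range_z']>0]])
t=X[(X[:,2]>.06)&(X[:,2]<.6)&(X[:,0]>.4)&(X[:,1]>-.45)&(X[:,0]<.85)]
H=np.histogram2d(t[:,0],t[:,1],bins=[np.arange(.4,.86,.05),np.arange(-.45,.71,.05)])[0].astype(int)
print(H)
E
```

```text
xl top 69 0.4454 -0.0224 D 0.0538 zmax 0.0399
xl scene 104 0.4431 -0.022 D 0.0554 zmax 0.0364
l top 55 0.4499 -0.1386 D 0.0416 zmax 0.0354
l scene 92 0.448 -0.1373 D 0.0445 zmax 0.0326
m top 41 0.5773 -0.2838 D 0.0318 zmax 0.0306
m scene 61 0.5751 -0.2833 D 0.0334 zmax 0.0284
s top 31 0.4385 -0.303 D 0.0196 zmax 0.0339
s scene 48 0.4369 -0.3028 D 0.0206 zmax 0.0306
hold top 90 0.5981 0.0074 D 0.0442 zmax 0.0517
hold scene 69 0.596 0.0071 D 0.0428 zmax 0.049
plug top 164 0.5831 -0.1662 D 0.0423 zmax 0.0364
plug scene 176 0.5804 -0.1654 D 0.0442 zmax 0.0335
tote top ((549.30810546875, 192.2812957763672), (191.8805694580078, 191.66748046875), 83.44656372070312) 0.018714925644410796
tote scene ((545.1619262695312, 192.23025512695312), (189.34005737304688, 189.32138061523438), 83.89717102050781) 0.015958395867281372
[[ 0  0  0  0  0  0  0  0  0  0  0  0  0  0  0  0  0  0  0  0  0  0  0]
 [ 0  0  0  0  0  0  0  0  0  0  0  0  0  0  0  0  0  0  0  0  0  0  0]
 [ 0  0  0  0  0  0  0  0  0  0  0  0  0  0  0  0  0  0  0  0  0  0  0]
 [ 0  0  0  0  0  0  0  0  0  0  0  0  0  0  0  0  0  0  0  0  0  0  0]
 [ 0  0  0  0  0  0  0  0  0  0  0  0  0  0  0  0  0  0  0  0  0  0  0]
 [ 0  0  0  0  0  0  0  0  0  0  0  0  0  0  0  0  0  0  0  0  0  0  0]
 [ 0  0  0  0  0  0  0  0  0  0  0  0  0  0  0  0  0  0  0  0  0  0  0]
 [ 0  0  0  0  0  0  0  0  0  0  0  0  4  0  0  0  0  0  0  0  0  0  0]
 [ 0  0  0  0  0  0  0  0  0  0  0  0 54 84  0  0 72  4  0  0  0  0  0]]
```

Request:
{"op": "jog_arm", "data": {
  "travel": [
    [0,0,0],
    [0,0,0],
    [0,0,0],
    [0,0,0],
    [0.02,0.12,0],
    [0.06,0.25,0],
    [0.1,0.37,0],
    [0.14,0.5,0],
    [0.18,0.6,0],
    [0.18,0.6,0]
  ],
  "dr": [
    [0,0,-0.0637],
    [0,0,-0.0637],
    [0,0,-0.0637],
    [0,0,-0.0637],
    [0,0,-0.0637],
    [0,0,-0.0637],
    [0,0,-0.0637],
    [0,0,-0.0637],
    [0,0,-0.0637],
    [0,0,-0.0637]
  ],
  "claw": [1,1,1,1,1,1,1,1,1,1]
}}

```text
time_s: 2.45
tcp_pos: [0.2286, 0.307, 0.2271]
eef_rot: [-179.9, 0.0, -0.2]
contact_force: [0.3, 1.5, 0.8]
gripper_width: 0.0875
gripper_force: 0.0
```

Request:
{"op": "jog_arm", "data": {
  "travel": [
    [0.1,0.06,0],
    [0.2,0.12,0],
    [0.3,0.18,0.02],
    [0.38,0.26,0.06],
    [0.4,0.37,0.1],
    [0.42,0.48,0.15],
    [0.43,0.58,0.2],
    [0.43,0.662,0.254],
    [0.43,0.662,0.254],
    [0.43,0.662,0.254]
  ],
  "dr": [
    [0,0,0],
    [0,0,0],
    [0,0,0],
    [0,0,0],
    [0,0,0],
    [0,0,0],
    [0,0,0],
    [0,0,0],
    [0,0,0],
    [0,0,0]
  ],
  "claw": [1,1,1,1,1,1,1,1,1,1]
}}

```text
time_s: 3.7
tcp_pos: [0.4448, -0.0204, 0.0998]
eef_rot: [180.0, -0.0, -0.1]
contact_force: [0.7, -0.6, -0.2]
gripper_width: 0.0879
gripper_force: 0.0
```

```bash
python3 - <<'E'
from h import *
s=r.get_state();print(s['tcp_pos'],s['eef_rot'],s['joints'],s['time_s'])
c=r.capture('wrist');save(c,'w1.png');X=cloud(c)
m=(c['range_z']>0)&(X[...,2]>.031)&(X[...,2]<.046)&(np.hypot(X[...,0]-.444,X[...,1]+.022)<.045)
p=X[m][:,:2].astype(np.float32);print(len(p),cv2.minEnclosingCircle(p) if len(p)>4 else 0)
E
```

```text
[ 0.44482356 -0.02039681  0.09975245] [ 1.79991190e+02 -2.45806896e-02 -9.33174071e-02] [ 2.29051502e+01  6.23443707e+00 -3.72633121e+01  2.44269093e-02
 -4.64830687e+01  6.69847138e+01] 3.7
1270 ((0.44588789343833923, -0.020968236029148102), 0.027043545618653297)
```

View pics/w1.png

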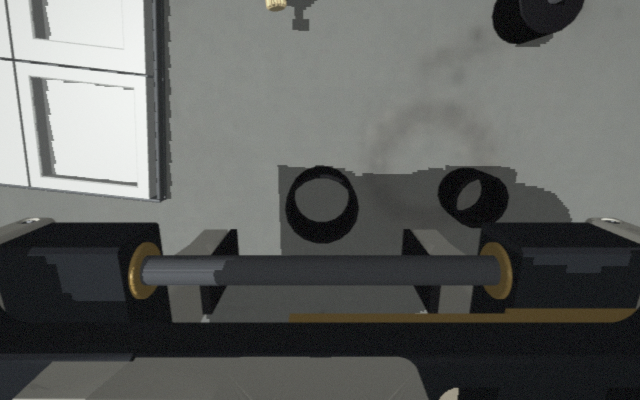

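The wrist view shows the XL tube at (322,204), centred between the fingers. Its measured centre agrees with the earlier fit to 1–2 mm, so I descend and grip.

Request:
{"op": "jog_arm", "data": {
  "travel": [
    [0,0,0.08],
    [0,0,0.15],
    [0,0,0.17],
    [0,0,0.17],
    [0,0,0.17],
    [0,0,0.17],
    [0,0,0.17],
    [0,0,0.17],
    [0,0,0.17],
    [0,0,0.17]
  ],
  "dr": [
    [0,0,0],
    [0,0,0],
    [0,0,0],
    [0,0,0],
    [0,0,0],
    [0,0,0],
    [0,0,0],
    [0,0,0],
    [0,0,0],
    [0,0,0]
  ],
  "claw": [1,1,1,1,0.5,0.5,0.5,0.5,0.5,0.5],
  "newtons": 15
}}

```text
time_s: 5.0
tcp_pos: [0.4442, -0.0205, 0.0148]
eef_rot: [-180.0, -0.0, 0.0]
contact_force: [-0.6, 0.5, 6.3]
gripper_width: 0.0524
gripper_force: 15.0
```

Request:
{"op": "jog_arm", "data": {
  "travel": [
    [0,0,-0.1],
    [0,-0.04,-0.12],
    [0.03,-0.14,-0.12],
    [0.07,-0.24,-0.12],
    [0.104,-0.344,-0.12],
    [0.104,-0.344,-0.12],
    [0.104,-0.344,-0.08],
    [0.104,-0.344,-0.04],
    [0.104,-0.344,-0.02],
    [0.104,-0.344,-0.02]
  ],
  "dr": [
    [0,0,0],
    [0,0,0],
    [0,0,0],
    [0,0,0],
    [0,0,0],
    [0,0,0],
    [0,0,0],
    [0,0,0],
    [0,0,0],
    [0,0,0]
  ],
  "claw": [0.5,0.5,0.5,0.5,0.5,0.5,0.5,0.5,0.5,0.5]
}}

```text
time_s: 6.25
tcp_pos: [0.4956, 0.1509, 0.0241]
eef_rot: [179.9, 0.1, 0.0]
contact_force: [0.5, 0.2, -0.5]
gripper_width: 0.052
gripper_force: 15.0
```

```bash
python3 - <<'E'
from h import *
s=r.get_state();print(s['tcp_pos'],s['contact_force'])
c=r.capture('wrist');save(c,'w2.png');X=cloud(c)
for n in['insert_xl','insert_l']:
  for q in r.tip_of(n,'wrist')[:2]:
    u,v=map(int,q['at']);print(n,q,X[v,u])
E
```

```text
[0.49558207 0.15087236 0.02408968] [ 0.53256114  0.15741239 -0.53583825]
insert_xl {'at': [317.1, 224.8], 'conf': 0.65} [0.50245197 0.15257    0.00942802]
insert_xl {'at': [159.7, 41.9], 'conf': 0.15} [0.59893382 0.23092902 0.00931335]
insert_l {'at': [157.9, 39.2], 'conf': 0.93} [0.59994035 0.23203187 0.00882399]
insert_l {'at': [161.4, 210.2], 'conf': 0.71} [0.51098658 0.24118277 0.00971049]
```

View pics/w2.png

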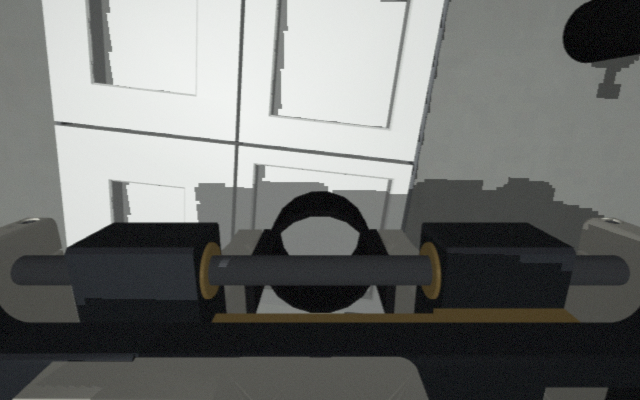

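The wrist view shows the XL tube within its pocket (320,250), with clearance on all visible sides. I release it and move on to tube L.

Request:
{"op": "jog_arm", "data": {
  "travel": [
    [0,0,0],
    [0,0,0],
    [0,0,0],
    [0,0,-0.1],
    [0,0.04,-0.15],
    [-0.03,0.16,-0.15],
    [-0.05,0.28,-0.15],
    [-0.07,0.4,-0.15],
    [-0.092,0.52,-0.15],
    [-0.092,0.578,-0.15]
  ],
  "dr": [
    [0,0,0],
    [0,0,0],
    [0,0,0],
    [0,0,0],
    [0,0,0],
    [0,0,0],
    [0,0,0],
    [0,0,0],
    [0,0,0],
    [0,0,0]
  ],
  "claw": [0.85,0.85,0.85,0.85,0.85,0.85,0.85,0.85,0.85,0.85]
}}

```text
time_s: 7.65
tcp_pos: [0.4488, -0.1398, 0.0997]
eef_rot: [-180.0, -0.0, -0.1]
contact_force: [0.1, 0.2, -0.2]
gripper_width: 0.0745
gripper_force: 0.0
```

```bash
cat > chk.py <<'E'
from h import *
import sys
x,y,h,d=map(float,sys.argv[1:5])
s=r.get_state();print(s['tcp_pos'],s['eef_rot'],s['time_s'])
c=r.capture('wrist');X=cloud(c)
m=(c['range_z']>0)&(X[...,2]>h-.007)&(X[...,2]<h+.008)&(np.hypot(X[...,0]-x,X[...,1]-y)<d/2+.015)
p=X[m][:,:2].astype(np.float32);print(len(p),cv2.minEnclosingCircle(p) if len(p)>4 else 0)
c=r.capture('top');X=cloud(c)
x,y,h,d=map(float,sys.argv[5:9])
m=(c['range_z']>0)&(X[...,2]>h-.007)&(X[...,2]<h+.008)&(np.hypot(X[...,0]-x,X[...,1]-y)<d/2+.015)
p=X[m];print('placed',len(p),cv2.minEnclosingCircle(p[:,:2].astype(np.float32)),p[:,2].min(),p[:,2].max())
E
python3 chk.py .4495 -.138 .034 .042 .4962 .1516 .047 .054
```

```text
[ 0.44882234 -0.1398417   0.09973918] [-1.79994480e+02 -1.69921297e-03 -9.25863713e-02] 7.65
916 ((0.4502595067024231, -0.13905726373195648), 0.021253377199172974)
placed 38 ((0.49879682064056396, 0.15039603412151337), 0.02623785100877285) 0.040099542007130395 0.05045913835623028
```

Request:
{"op": "jog_arm", "data": {
  "travel": [
    [0,0,0.08],
    [0,0,0.15],
    [0,0,0.17],
    [0,0,0.17],
    [0,0,0.17],
    [0,0,0.17],
    [0,0,0.17],
    [0,0,0.17],
    [0,0,0.17],
    [0,0,0.17]
  ],
  "dr": [
    [0,0,0],
    [0,0,0],
    [0,0,0],
    [0,0,0],
    [0,0,0],
    [0,0,0],
    [0,0,0],
    [0,0,0],
    [0,0,0],
    [0,0,0]
  ],
  "claw": [0.85,0.85,0.85,0.85,0.35,0.35,0.35,0.35,0.35,0.35]
}}

```text
time_s: 9.0
tcp_pos: [0.4503, -0.1375, 0.0149]
eef_rot: [180.0, -0.0, 0.0]
contact_force: [-1.0, 0.5, 5.8]
gripper_width: 0.0389
gripper_force: 15.0
```

Request:
{"op": "jog_arm", "data": {
  "travel": [
    [0,0,-0.12],
    [0.02,-0.05,-0.16],
    [0.07,-0.16,-0.16],
    [0.13,-0.27,-0.16],
    [0.19,-0.38,-0.16],
    [0.25,-0.49,-0.16],
    [0.276,-0.559,-0.16],
    [0.276,-0.559,-0.1],
    [0.276,-0.559,-0.04],
    [0.276,-0.559,-0.019]
  ],
  "dr": [
    [0,0,0],
    [0,0,0],
    [0,0,0],
    [0,0,0],
    [0,0,0],
    [0,0,0],
    [0,0,0],
    [0,0,0],
    [0,0,0],
    [0,0,0]
  ],
  "claw": [0.35,0.35,0.35,0.35,0.35,0.35,0.35,0.35,0.35,0.35]
}}

```text
time_s: 10.25
tcp_pos: [0.5866, 0.1413, 0.0224]
eef_rot: [179.9, 0.2, 0.0]
contact_force: [-6.9, -1.2, 21.0]
gripper_width: 0.0393
gripper_force: 15.0
```

Request:
{"op": "jog_arm", "data": {
  "travel": [
    [0,0,-0.002],
    [0,0,-0.004],
    [0,0,-0.004],
    [0,0,-0.004],
    [0,0,-0.004],
    [0,0,-0.004],
    [0,0,-0.004],
    [0,0,-0.004],
    [0,0,-0.004],
    [0,0,-0.004]
  ],
  "dr": [
    [0,0,0],
    [0,0,0],
    [0,0,0],
    [0,0,0],
    [0,0,0],
    [0,0,0],
    [0,0,0],
    [0,0,0],
    [0,0,0],
    [0,0,0]
  ],
  "claw": [0.35,0.35,0.35,0.35,0.7,0.7,0.7,0.7,0.7,0.7]
}}

```text
time_s: 11.5
tcp_pos: [0.5879, 0.142, 0.026]
eef_rot: [180.0, 0.0, 0.0]
contact_force: [-1.0, 0.0, -0.5]
gripper_width: 0.0617
gripper_force: 0.0
```

```bash
python3 - <<'E'
from h import *
s=r.get_state();print(s['tcp_pos'],s['contact_force'])
c=r.capture('wrist');save(c,'w3.png')
E
```

```text
[0.5879201  0.14201591 0.02601899] [-1.01016945  0.01964181 -0.50596851]
```

View pics/w3.png

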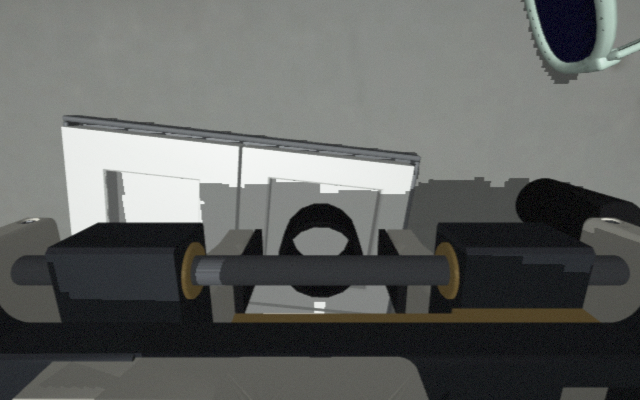

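The L tube stands in its pocket (320,250). Next is tube M, with a high traverse.

Request:
{"op": "jog_arm", "data": {
  "travel": [
    [0,0,-0.12],
    [0,0.06,-0.2],
    [0,0.18,-0.2],
    [0,0.3,-0.2],
    [-0.01,0.42,-0.2],
    [-0.01,0.54,-0.2],
    [-0.02,0.66,-0.2],
    [-0.022,0.78,-0.2],
    [-0.022,0.852,-0.2],
    [-0.022,0.852,-0.15]
  ],
  "dr": [
    [0,0,0],
    [0,0,0],
    [0,0,0],
    [0,0,0],
    [0,0,0],
    [0,0,0],
    [0,0,0],
    [0,0,0],
    [0,0,0],
    [0,0,0]
  ],
  "claw": [0.7,0.7,0.7,0.7,0.7,0.7,0.7,0.7,0.7,0.7]
}}

```text
time_s: 12.8
tcp_pos: [0.5781, -0.2872, 0.1023]
eef_rot: [179.9, -0.2, -0.2]
contact_force: [-0.7, 0.2, -0.3]
gripper_width: 0.0617
gripper_force: 0.0
```

```bash
python3 chk.py .577 -.284 .029 .031 .5877 .1415 .043 .042
```

```text
[ 0.57805121 -0.2872319   0.10234571] [ 1.79924709e+02 -2.09921856e-01 -1.56614558e-01] 12.8
436 ((0.573750376701355, -0.28109607100486755), 0.015459952875971794)
placed 58 ((0.5869118571281433, 0.141035795211792), 0.02102242223918438) 0.037764246863832174 0.04748789227783434
```

Request:
{"op": "jog_arm", "data": {
  "travel": [
    [-0.002,0,0.04],
    [-0.002,0,0.1],
    [-0.002,0,0.15],
    [-0.002,0,0.173],
    [-0.002,0,0.173],
    [-0.002,0,0.173],
    [-0.002,0,0.173],
    [-0.002,0,0.173],
    [-0.002,0,0.173],
    [-0.002,0,0.173]
  ],
  "dr": [
    [0,0,0],
    [0,0,0],
    [0,0,0],
    [0,0,0],
    [0,0,0],
    [0,0,0],
    [0,0,0],
    [0,0,0],
    [0,0,0],
    [0,0,0]
  ],
  "claw": [0.7,0.7,0.7,0.7,0.2,0.2,0.2,0.2,0.2,0.2]
}}

```text
time_s: 14.15
tcp_pos: [0.5766, -0.2841, 0.0154]
eef_rot: [180.0, -0.1, 0.0]
contact_force: [-0.0, 1.5, 6.7]
gripper_width: 0.0302
gripper_force: 15.0
```

Request:
{"op": "jog_arm", "data": {
  "travel": [
    [0,0,-0.12],
    [0,0,-0.22],
    [0,-0.11,-0.24],
    [0,-0.23,-0.24],
    [0.01,-0.35,-0.24],
    [0.02,-0.47,-0.24],
    [0.03,-0.59,-0.24],
    [0.04,-0.71,-0.24],
    [0.042,-0.83,-0.24],
    [0.042,-0.94,-0.24]
  ],
  "dr": [
    [0,0,0],
    [0,0,0],
    [0,0,0],
    [0,0,0],
    [0,0,0],
    [0,0,0],
    [0,0,0],
    [0,0,0],
    [0,0,0],
    [0,0,0]
  ],
  "claw": [0.2,0.2,0.2,0.2,0.2,0.2,0.2,0.2,0.2,0.2]
}}

```text
time_s: 15.4
tcp_pos: [0.5966, 0.1881, 0.1344]
eef_rot: [180.0, 0.0, 0.0]
contact_force: [1.4, -0.1, -0.3]
gripper_width: 0.03
gripper_force: 15.0
```

Request:
{"op": "jog_arm", "data": {
  "travel": [
    [0,-0.06,0],
    [0.001,-0.094,0],
    [0.001,-0.094,0.04],
    [0.001,-0.094,0.1],
    [0.001,-0.094,0.16],
    [0.001,-0.094,0.2],
    [0.001,-0.094,0.215],
    [0.001,-0.094,0.219],
    [0.001,-0.094,0.219],
    [0.001,-0.094,0.219]
  ],
  "dr": [
    [0,0,0],
    [0,0,0],
    [0,0,0],
    [0,0,0],
    [0,0,0],
    [0,0,0],
    [0,0,0],
    [0,0,0],
    [0,0,0],
    [0,0,0]
  ],
  "claw": [0.2,0.2,0.2,0.2,0.2,0.2,0.2,0.2,0.2,0.2]
}}

```text
time_s: 16.65
tcp_pos: [0.5979, 0.2333, 0.026]
eef_rot: [-180.0, -0.1, 0.0]
contact_force: [0.2, -0.6, 0.2]
gripper_width: 0.0301
gripper_force: 15.0
```

```bash
python3 - <<'E'
from h import *
c=r.capture('wrist');save(c,'w4.png')
E
```

```text
(no output)
```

View pics/w4.png

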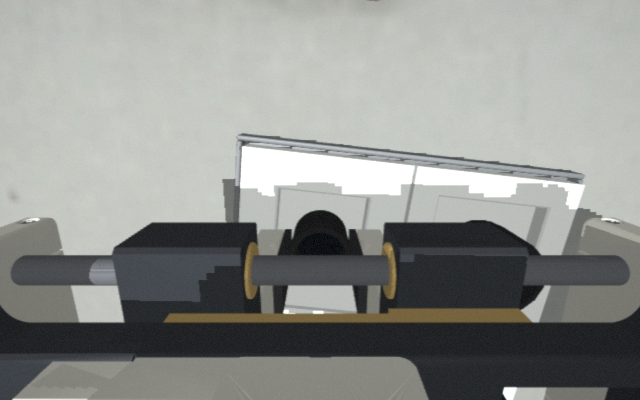

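Tube M is inside its pocket at (320,245). I release it and head for tube S.

Request:
{"op": "jog_arm", "data": {
  "travel": [
    [0,0,0.002],
    [0,0,0.002],
    [0,0,0.002],
    [0,0,0.002],
    [0,0,0.002],
    [0,0,-0.1],
    [0,0,-0.2],
    [-0.05,0.1,-0.2],
    [-0.1,0.2,-0.2],
    [-0.15,0.3,-0.2]
  ],
  "dr": [
    [0,0,0],
    [0,0,0],
    [0,0,0],
    [0,0,0],
    [0,0,0],
    [0,0,0],
    [0,0,0],
    [0,0,0],
    [0,0,0],
    [0,0,0]
  ],
  "claw": [0.2,0.2,0.55,0.55,0.55,0.55,0.55,0.55,0.55,0.55]
}}

```text
time_s: 17.95
tcp_pos: [0.5215, 0.0817, 0.1252]
eef_rot: [-180.0, -0.0, 0.1]
contact_force: [1.3, -0.9, -0.2]
gripper_width: 0.0483
gripper_force: 0.0
```

Request:
{"op": "jog_arm", "data": {
  "travel": [
    [-0.03,0.11,0],
    [-0.06,0.22,0],
    [-0.09,0.33,0],
    [-0.12,0.44,0],
    [-0.14,0.55,0],
    [-0.16,0.66,0],
    [-0.169,0.772,0],
    [-0.169,0.772,0.05],
    [-0.169,0.772,0.05],
    [-0.169,0.772,0.05]
  ],
  "dr": [
    [0,0,0],
    [0,0,0],
    [0,0,0],
    [0,0,0],
    [0,0,0],
    [0,0,0],
    [0,0,0],
    [0,0,0],
    [0,0,0],
    [0,0,0]
  ],
  "claw": [0.55,0.55,0.55,0.55,0.55,0.55,0.55,0.55,0.55,0.55]
}}

```text
time_s: 19.2
tcp_pos: [0.4385, -0.3028, 0.1007]
eef_rot: [180.0, -0.0, 0.1]
contact_force: [0.5, 0.9, 0.6]
gripper_width: 0.048
gripper_force: 0.0
```

```bash
python3 chk.py .438 -.303 .032 .02 .5978 .233 .038 .031
```

```text
[ 0.43847321 -0.30277658  0.1006787 ] [ 1.79983503e+02 -8.19698665e-03  7.58154732e-02] 19.2
384 ((0.4392848312854767, -0.3026595711708069), 0.010160043835639954)
placed 37 ((0.5976545810699463, 0.23189377784729004), 0.015512946993112564) 0.032896207010551404 0.04336026207947352
```

Request:
{"op": "jog_arm", "data": {
  "travel": [
    [0,0,0.06],
    [0,0,0.12],
    [0,0,0.16],
    [0,0,0.172],
    [0,0,0.172],
    [0,0,0.172],
    [0,0,0.172],
    [0,0,0.172],
    [0,0,0.172],
    [0,0,0.172]
  ],
  "dr": [
    [0,0,0],
    [0,0,0],
    [0,0,0],
    [0,0,0],
    [0,0,0],
    [0,0,0],
    [0,0,0],
    [0,0,0],
    [0,0,0],
    [0,0,0]
  ],
  "claw": [0.55,0.55,0.55,0.55,0.1,0.1,0.1,0.1,0.1,0.1]
}}

```text
time_s: 20.55
tcp_pos: [0.4386, -0.3032, 0.0146]
eef_rot: [180.0, -0.1, 0.0]
contact_force: [-1.3, 0.9, 5.9]
gripper_width: 0.017
gripper_force: 15.0
```

Request:
{"op": "jog_arm", "data": {
  "travel": [
    [0,0,-0.12],
    [0,0,-0.22],
    [0.01,-0.11,-0.24],
    [0.03,-0.23,-0.24],
    [0.05,-0.35,-0.24],
    [0.07,-0.47,-0.24],
    [0.09,-0.59,-0.24],
    [0.11,-0.71,-0.24],
    [0.13,-0.83,-0.24],
    [0.136,-0.94,-0.24]
  ],
  "dr": [
    [0,0,0],
    [0,0,0],
    [0,0,0],
    [0,0,0],
    [0,0,0],
    [0,0,0],
    [0,0,0],
    [0,0,0],
    [0,0,0],
    [0,0,0]
  ],
  "claw": [0.1,0.1,0.1,0.1,0.1,0.1,0.1,0.1,0.1,0.1]
}}

```text
time_s: 21.8
tcp_pos: [0.506, 0.1692, 0.134]
eef_rot: [-180.0, -0.0, 0.0]
contact_force: [0.6, -0.5, -1.2]
gripper_width: 0.0173
gripper_force: 15.0
```

Request:
{"op": "jog_arm", "data": {
  "travel": [
    [0,-0.1,0],
    [0,-0.15,0],
    [0,-0.15,0.04],
    [0,-0.15,0.1],
    [0,-0.15,0.16],
    [0,-0.15,0.2],
    [0,-0.15,0.215],
    [0,-0.15,0.22],
    [0,-0.15,0.22],
    [0,-0.15,0.22]
  ],
  "dr": [
    [0,0,0],
    [0,0,0],
    [0,0,0],
    [0,0,0],
    [0,0,0],
    [0,0,0],
    [0,0,0],
    [0,0,0],
    [0,0,0],
    [0,0,0]
  ],
  "claw": [0.1,0.1,0.1,0.1,0.1,0.1,0.1,0.1,0.1,0.1]
}}

```text
time_s: 23.05
tcp_pos: [0.5063, 0.2423, 0.0249]
eef_rot: [-179.9, -0.1, 0.0]
contact_force: [-0.5, -0.1, -0.0]
gripper_width: 0.0171
gripper_force: 15.0
```

```bash
python3 - <<'E'
from h import *
c=r.capture('wrist');save(c,'w5.png')
E
```

```text
(no output)
```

View pics/w5.png

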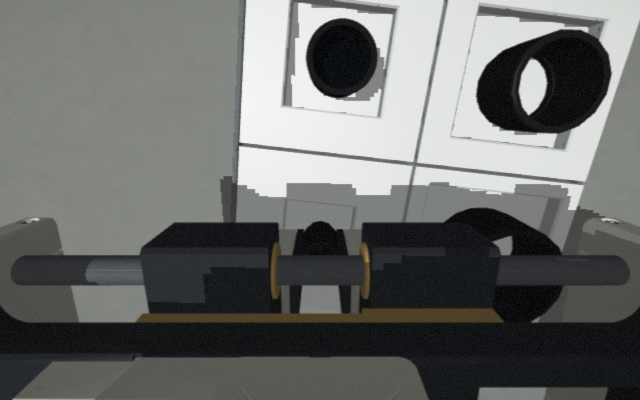

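Tube S is in its pocket (320,245), and the M and L tubes stand upright in theirs. I release S and retreat.

Request:
{"op": "jog_arm", "data": {
  "travel": [
    [0,0,0.001],
    [0,0,0.001],
    [0,0,0.001],
    [0,0,0.001],
    [0,0,0.001],
    [0,0,0.001],
    [0,0,-0.1],
    [0,0,-0.2],
    [0,0,-0.3],
    [0,0,-0.4]
  ],
  "dr": [
    [0,0,0],
    [0,0,0],
    [0,0,0],
    [0,0,0],
    [0,0,0],
    [0,0,0],
    [0,0,0],
    [0,0,0],
    [0,0,0],
    [0,0,0]
  ],
  "claw": [0.1,0.1,0.45,0.45,0.45,0.45,0.45,0.45,0.45,0.45]
}}

```text
time_s: 24.35
tcp_pos: [0.5056, 0.2418, 0.2258]
eef_rot: [-180.0, -0.0, 0.0]
contact_force: [0.8, 1.3, -0.1]
gripper_width: 0.0396
gripper_force: 0.0
```

Request:
{"op": "jog_arm", "data": {
  "travel": [
    [0,0.1,0],
    [0,0.2,0],
    [0,0.3,0],
    [0,0.4,0],
    [0,0.5,0],
    [0,0.6,0],
    [0,0.6,0],
    [0,0.6,0],
    [0,0.6,0],
    [0,0.6,0]
  ],
  "dr": [
    [0,0,0],
    [0,0,0],
    [0,0,0],
    [0,0,0],
    [0,0,0],
    [0,0,0],
    [0,0,0],
    [0,0,0],
    [0,0,0],
    [0,0,0]
  ],
  "claw": [0.45,0.45,0.45,0.45,0.45,0.45,0.45,0.45,0.45,0.45]
}}

```text
time_s: 25.6
tcp_pos: [0.5061, -0.0571, 0.2241]
eef_rot: [-180.0, -0.0, 0.1]
contact_force: [1.2, 0.5, -0.2]
gripper_width: 0.0394
gripper_force: 0.0
```

```bash
python3 - <<'E'
from h import *
a=r.capture('top')['pixels'][130:230,220:460];b=r.capture('scene')['pixels'][130:270,230:450]
a=cv2.resize(a,(720,300));b=cv2.resize(b,(440,280))
o=np.zeros((580,720,3),np.uint8);o[:300]=a;o[300:,:440]=b;save({'pixels':o},'f.png')
E
```

```text
(no output)
```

View pics/f.png

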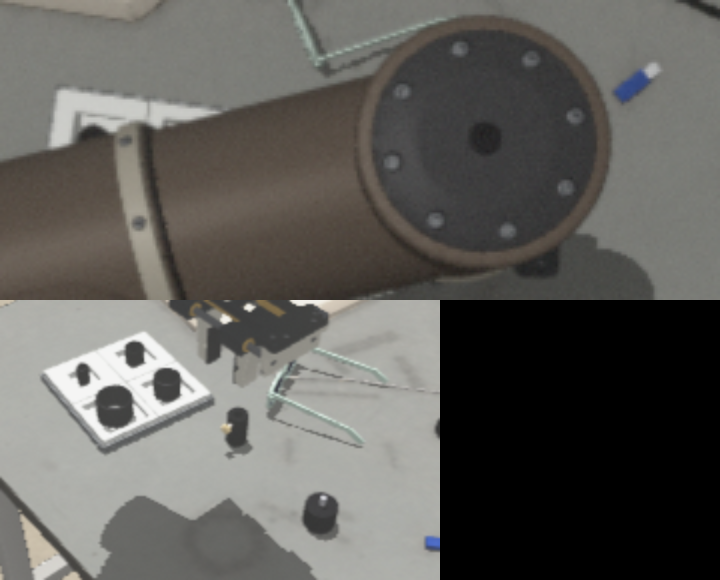

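The scene view shows all four tubes in their pockets, with the holder and plug undisturbed. The S tube at (83,374) looks slightly tilted, so I check its geometry.

```bash
python3 - <<'E'
from h import *
c=r.capture('scene');X=cloud(c)
near=(np.hypot(X[...,0]-.5063,X[...,1]-.243)<.034)&(X[...,2]>.02)
for a in np.arange(.02,.05,.005):
  p=X[near&(X[...,2]>=a)&(X[...,2]<a+.005)];print(round(a,3),len(p),p.mean(0).round(4) if len(p) else '')
v,u=np.where(near);print(u.min(),u.max(),v.min(),v.max())
k=c['pixels'][v.min()-18:v.max()+25,u.min()-15:u.max()+40];save({'pixels':cv2.resize(k,None,fx=8,fy=8,interpolation=cv2.INTER_CUBIC)},'s.png');print(k.shape)
E
```

```text
0.02 5 [0.4998 0.2353 0.0224]
0.025 10 [0.5008 0.2376 0.0274]
0.03 13 [0.503  0.2399 0.0318]
0.035 18 [0.5041 0.2406 0.037 ]
0.04 0 
0.045 0 
268 273 161 169
(51, 60, 3)
```

View pics/s.png

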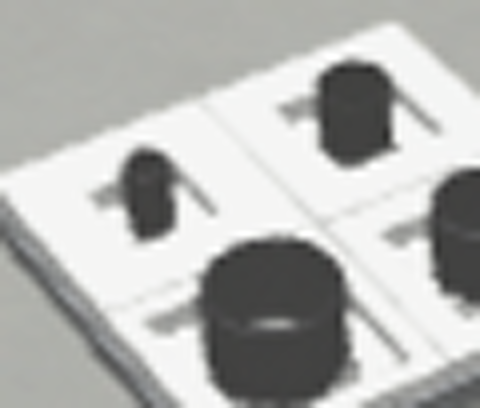

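All tubes stand upright; the apparent lean was perspective. I hand the job in.

```bash
python3 -c "
from plant import r
print(r.close_job())"
```

```text
the job is handed in; nothing more can be done
None
```

The four lens tubes stand upright in their matching pockets, placed largest to slimmest; the post holder and plug were not touched, and the job was handed in at about 26 s of robot time.

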